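# Release a latched drawer with a dowel

### The job

The wide drawer of the little plywood cabinet has no handle. Take the long dowel out of its holder, push it down through the round hole in the cabinet top over the wide drawer until the spring catch lets go and the drawer springs out, then stand the dowel back in the same hole of the holder. Leave the narrow drawer shut.

Things in the scene. Friction and masses are not known exactly. Their poses are not given: they have to be found in the camera images.
- long_dowel: Wooden dowel, 16 mm wide, 150 mm long. Origin: centre of its lower end; z up along it. Stands loose, upright in one of two bores (36 mm wide, 50 deep, 64 apart) of a fixed brown wood block 66 x 130 x 60 mm high; bore floor 10 mm above the worktop, so it rises 100 mm above the block. The other bore holds a 70 mm stub, not wanted. It must go back where it starts, and may lean there.
- cabinet: Fixed plywood cabinet, 130 (x) x 190 (y) x 105 mm high. Origin: centre of its underside; z up; grey drawer fronts face its -x, toward the robot. Wide drawer (96 mm) at +y, narrow one (62 mm) at -y. Two round holes, 36 mm wide, in the 12 mm thick top: over the wide drawer at x = +10, y = +37 mm in this frame; over the narrow one at x = +10, y = -54 mm.
- wide_drawer (a joint): Slide of the wide drawer, m: 0 = latched shut, 0.045 = out. Its catch is a flat 34 mm steel disc under the hole, top face 62 mm above the cabinet's underside (43 mm below its top). It goes straight down 12 mm at most (2 N to start, 7 N at the bottom) and lets go after 6 mm; a spring then pushes the drawer out 45 mm, toward the robot, and it stays out.
- narrow_drawer (a joint): Slide of the narrow drawer, m: 0 = latched shut, 0.045 = out. It has the same kind of catch under its own hole and is to stay shut.

How it is judged (in metres and radians):
On the way:
1. with the long dowel down in the hole over the wide drawer, that drawer springs out (x of long_dowel in the frame of cabinet between -0.008 and 0.028 m and y of long_dowel in the frame of cabinet between 0.019 and 0.055 m and z of long_dowel in the frame of cabinet below 0.075 m and value of joint wide_drawer above 0.03 m), for 0.1 s.
At the end, for the whole second after the job is handed in: The wide drawer is out by more than 30 mm, the narrow drawer is shut (within 6 mm), and the long dowel stands at rest in the holder, its lower end within 25 mm of where it started and leaning less than 28 degrees (value of joint wide_drawer above 0.03 m and value of joint narrow_drawer below 0.006 m and distance of long_dowel from where it was at the start of the episode below 0.025 m and angle between long_dowel's own z axis and vertical below 0.5 rad and linear speed of long_dowel below 0.02 m/s); the robot touches nothing.
It fails at once if the narrow drawer springs open (value of joint narrow_drawer above 0.01 m).
It also fails if it takes over 42 s, if anything falls off the work surface, if the arm or the gripper's body presses on something with over 40 N, if the wrist force passes 120 N, or if a joint passes its speed limit or range.

### The arm

A 6-joint arm with a two-finger parallel gripper is mounted at the origin on a cart in front of the work surface, level with it; the furniture and walls round the work are solid. World frame = base frame: x ahead of the robot, y to its left, z up, the work surface at z = 0. Lengths are in mm, angles in rad, forces in N, time in s.
With the tool pointing down it reaches from about 400 to 825 mm from the base axis. Payload 7 kg.
Tool frame: the origin (TCP) lies at the very end of the fingers, on their centre line; the grasp point (between the pads) lies 19 mm behind it; z points along the fingers, y is the direction in which the jaws open and shut (so a half turn about z gives the same grasp; the last joint's range is limited). The gripper opens to 88 mm and grips with 3 to 60 N. Pads are 19 mm wide; open, the fingers measure 130 mm over their backs; the gripper's body (78 mm by 193 mm) begins 47 mm behind the grasp point.
Start: joints at [-0.966, 0.359, 0.012, 0, -1.224, -0.288], TCP at [210.254, -641.396, 226.561] pointing down, gripper open.
Joint ranges: [-3.07, 3.07], [-1.43, 2.12], [-1.02, 1.25], [-3.03, 1.67], [-3.05, -0], [-3.03, 3.03]. Speed limits (rad/s): [2.39, 2.39, 3.01, 3.14, 3.14, 3.14].

### API

Orientations are given as a rotation vector (axis times angle).
In Python, from bench import get_obs, viewer, sign_off gives the robot as it stands. The module is installed in compiled form; this text tells all that it offers.
- The arm moves only by the tool apply_moves, never from a script. Its argument "commands" is a list of rows, each an object of numbers: "tx", "ty", "tz": the shift along the tool's x, y, z in m; "ax", "ay", "az": the turn, a rotation vector about the tool's x, y, z in rad. In form: [{"tx": .., "ty": .., "tz": .., "ax": .., "ay": .., "az": ..}, ...]. A call has 1 to 8 rows; each row shifts and turns the commanded pose from where the row before left it, along the tool's axes as they then stand; what a row does not reach is not made up. A row lasts 1/12 s, in which the tool goes at most 41.7 mm and 7.16 degrees, less where a joint would pass 70% of its speed; a pose out of reach is approached as far as the arm can. A call with a gripper value outside its range is refused whole. "fingers" is the opening, from -1 (shut) to 1 (fully open), set as the call begins (left out, the last holds). The fingers move at their own pace and stop on an object; "grip_force" is the grip in N (left out, the last holds). Time passes only in rows, so rows that do not move let the fingers close. It gives the time, the measured TCP pose, the force and the opening at its end, in the units of the state.
- get_obs(): the state, without advancing time (a new reading comes with each control period).
- viewer.snapshot(name): name is "side" or "top" or "wrist"; returns the picture (420x560x3 uint8, red, green, blue); there is no depth.
- viewer.calibration(name): a dict with "fov_y" (degrees; the focal length in pixels is half the picture's height over the tangent of half this angle, whatever the lens; pixels are square), "cx", "cy" (the principal point, pixels), "R" (3x3) and "t" (3): a world point X has camera coordinates R X + t. Camera axes: x right, y down, z forward; pixel columns grow to the right and rows downward; lengths in mm; the calibration is good to about 2 mm. The wrist camera is an equidistant fisheye: a pixel r from the principal point sees the ray r / f radians off the axis. A picture is of the moment at which its call begins: read the wrist's pose just before it. calibration takes no time and is no camera call; for the wrist camera it gives the pose at the moment of the call.
- sign_off(): hands the job in, once; it reports no verdict.
The state is a dict: "t": time; "joints": joint angles; "joint_velocities": joint speeds; "effort": joint torques, N m; "ee_pos": TCP position; "ee_rot": TCP orientation; "wrist_force": force on the tool from outside, world axes, zero at the start; "ft_torque": the same for the moment, N m; "opening": finger opening in mm.
Only numpy, scipy, OpenCV 4.12 (cv2) and the standard library are available. Lean on these libraries where they do the work, as an engineer would, in place of code of your own. Each camera call takes 0.05 s, during which the arm holds its last target.

## Working session

There is one attempt and no reset: what is moved stays moved. The work goes in short steps, Python scripts to look and compute and a tool call to move; the robot and the scene stay as the last step left them, time stands still between calls to the robot, and variables do not carry over. Pictures are saved under pics/ and viewed, and the job is handed in when it is done.

Besides the shell and the picture viewer there is one more tool, called after "Call:" in YAML: its name, and indented under it one key for each argument. apply_moves: Moves the arm, as the interface text tells. Its arguments: {"type":"object","properties":{"commands":{"type":"array","items":{"type":"object","properties":{"tx":{"type":"number"},"ty":{"type":"number"},"tz":{"type":"number"},"ax":{"type":"number"},"ay":{"type":"number"},"az":{"type":"number"}}}},"fingers":{"type":"number"},"grip_force":{"type":"number"}},"required":["commands"]}

```bash
mkdir -p pics; python3 - <<'E'
from bench import get_obs, viewer
import cv2
print(get_obs())
for n in ("side","top","wrist"):
    print(n,viewer.calibration(n))
    cv2.imwrite(f"pics/{n}0.png",viewer.snapshot(n)[:,:,::-1])
E
```

```text
{'t': 0.0, 'joints': array([-9.65864982e-01,  3.59372603e-01,  1.10379096e-02, -3.33683501e-04,
       -1.22409724e+00, -2.88089478e-01]), 'joint_velocities': array([ 0.00094893,  0.00091747,  0.00087265, -0.00023417,  0.00056193,
       -0.00013786]), 'effort': array([ 2.50460238e-03, -5.82711482e+01,  2.93062466e+01,  6.99718729e+00,
        6.91790512e-03, -9.12208907e-05]), 'ee_pos': array([ 210.11159391, -640.94107027,  225.62577504]), 'ee_rot': array([ 4.95371675e-01, -3.10186160e+00, -2.52977872e-03]), 'wrist_force': array([ 0.38694119,  1.03246966, -0.26436801]), 'ft_torque': array([ 0.00463318,  0.0071573 , -0.01340953]), 'opening': 87.59691940274747}
side {'fov_y': 51.69865752975807, 'cx': 283.45822218667087, 'cy': 200.859679401588, 'R': array([[ 0.99749653, -0.07047088, -0.00587583],
       [-0.04755534, -0.60698932, -0.79328586],
       [ 0.05233698,  0.79157932, -0.608821  ]]), 't': array([-461.68520546,   59.66717913,  877.91310559])}
top {'fov_y': 44.38772224638221, 'cx': 278.7816663116937, 'cy': 212.07260633134428, 'R': array([[ 0.02758601, -0.99953156, -0.01325394],
       [-0.98791068, -0.02523707, -0.15295611],
       [ 0.15254997,  0.01731316, -0.9881441 ]]), 't': array([-30.82375142, 496.75954388, 980.90241862])}
wrist {'fov_y': 65.70646984690485, 'cx': 281.495051411928, 'cy': 206.34475298703066, 'R': array([[-0.3117134 ,  0.9501753 ,  0.00128555],
       [ 0.91583995,  0.30008841,  0.26680356],
       [ 0.25312437,  0.08434361, -0.96375008]]), 't': array([674.05551316, -33.10094284, 390.69277861])}
```

View pics/side0.png

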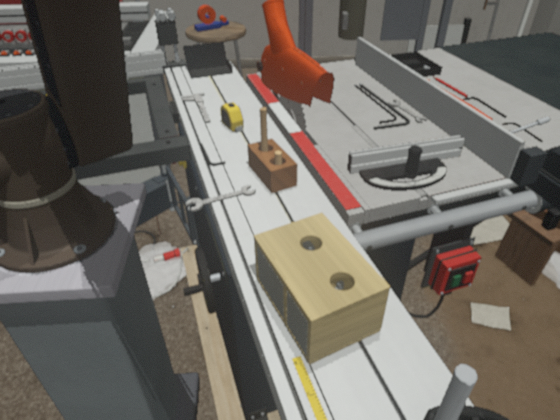

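View pics/top0.png

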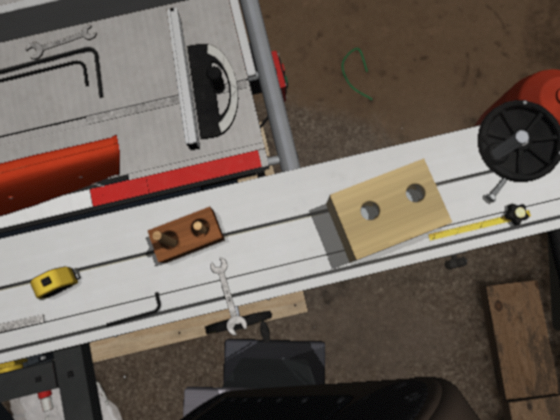

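View pics/wrist0.png

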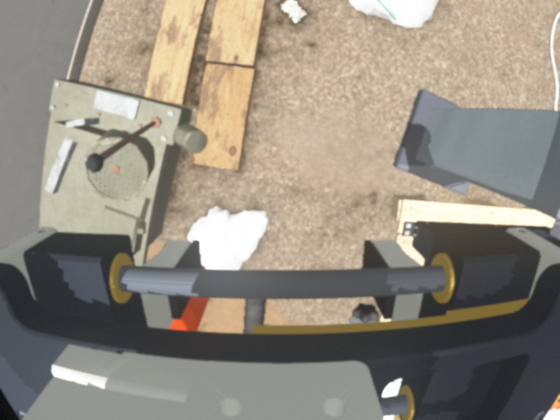

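The side picture shows the cabinet with holes near (311,243) and (343,281), and the holder near (270,160) with the tall dowel at (263,130). The top picture shows the cabinet holes near (369,211) and (416,193), and the holder near (187,235). I'll zoom in on both.

```bash
python3 - <<'E'
import cv2,numpy as np
t=cv2.imread('pics/top0.png'); s=cv2.imread('pics/side0.png')
a=cv2.resize(t[200:270,140:240],(800,560),interpolation=cv2.INTER_CUBIC)
b=cv2.resize(s[90:200,230:310],(436,600),interpolation=cv2.INTER_CUBIC)
c=cv2.resize(t[150:270,310:460],(750,600),interpolation=cv2.INTER_CUBIC)
for n,i in zip('abc',(a,b,c)): cv2.imwrite(f'pics/z{n}.png',i)
E
```

```text
(no output)
```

View pics/za.png

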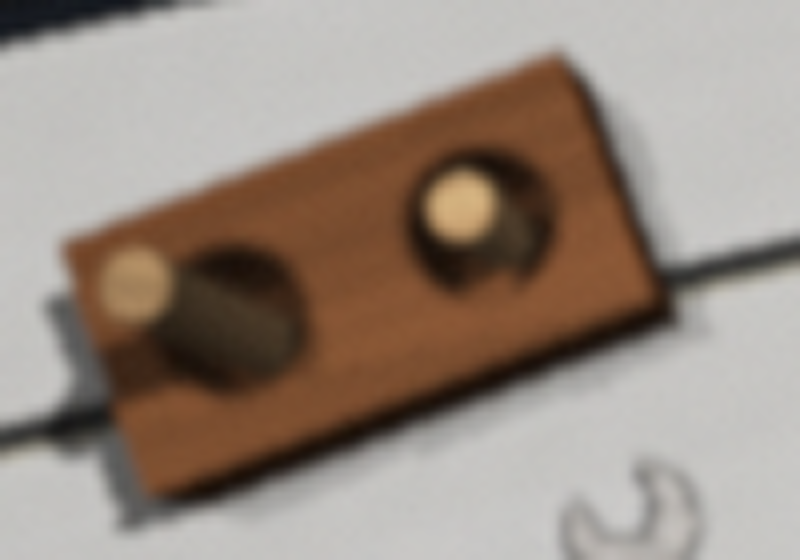

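View pics/zb.png

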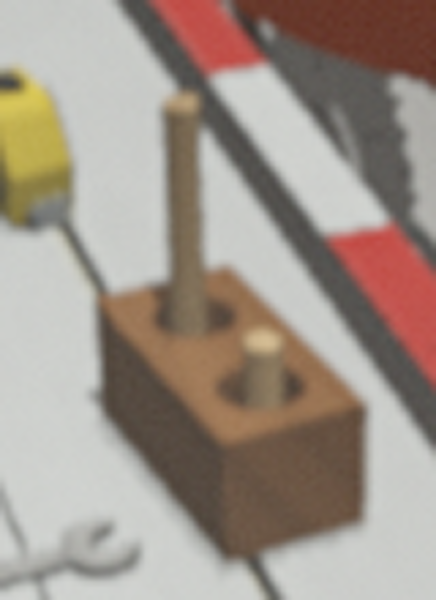

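View pics/zc.png

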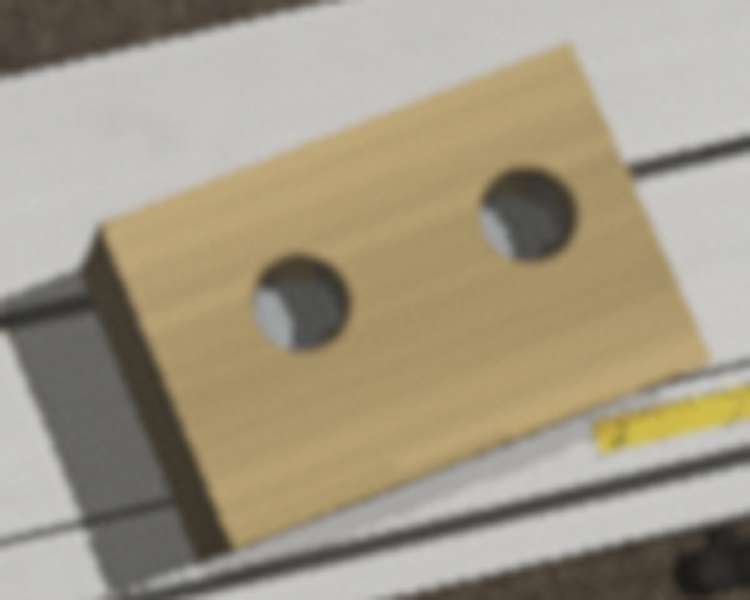

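```bash
cat > h.py <<'E'
import numpy as np
from bench import viewer
def ray(n,u,v):
    c=viewer.calibration(n); f=210/np.tan(np.radians(c['fov_y'])/2)
    d=c['R'].T@np.array([(u-c['cx'])/f,(v-c['cy'])/f,1]); o=-c['R'].T@c['t']; return o,d
def onz(n,u,v,z):
    o,d=ray(n,u,v); return o+d*(z-o[2])/d[2]
def two(p,q):
    (o1,d1),(o2,d2)=p,q; s=np.linalg.lstsq(np.c_[d1,-d2],o2-o1,rcond=None)[0]
    a=o1+d1*s[0];b=o2+d2*s[1]; return (a+b)/2,np.linalg.norm(a-b)
def proj(n,X):
    c=viewer.calibration(n); f=210/np.tan(np.radians(c['fov_y'])/2)
    p=c['R']@np.array(X)+c['t']; return np.array([c['cx']+f*p[0]/p[2],c['cy']+f*p[1]/p[2]])
E
python3 - <<'E'
from h import *
np.set_printoptions(precision=1,suppress=True)
m=lambda p,s,ox,oy:((p[0]+.5)/s-.5+ox,(p[1]+.5)/s-.5+oy)
C=[m(p,5,310,150) for p in [(105,225),(570,42),(708,357),(232,548),(301,302),(528,214)]]
# far-left(+x,+y), far-right, near-right, near-left, wide hole, narrow hole
M=np.array([[65,95],[65,-95],[-65,-95],[-65,95],[10,37],[10,-54]],float)
W=np.array([onz('top',*p,105)[:2] for p in C]); print(W)
def fit(M,W):
    a=M-M.mean(0);b=W-W.mean(0); th=np.arctan2((a[:,0]*b[:,1]-a[:,1]*b[:,0]).sum(),(a*b).sum())
    R=np.array([[np.cos(th),-np.sin(th)],[np.sin(th),np.cos(th)]]); t=W.mean(0)-R@M.mean(0)
    print('yaw',th,'t',t,'res',(W-(M@R.T+t)).tolist()); return R,t
R,t=fit(M,W); hole=R@[10,37]+t; print('hole',hole,'side proj',proj('side',[*hole,105]), proj('side',[*(R@[10,-54]+t),105]))
H=[m(p,8,140,200) for p in [(65,245),(565,55),(665,300),(150,495),(232,318),(480,222)]]
MH=np.array([[33,65],[33,-65],[-33,-65],[-33,65],[0,32],[0,-32]],float)
WH=np.array([onz('top',*p,60)[:2] for p in H]); print(WH)
R2,t2=fit(MH,WH); b=R2@[0,32]+t2; print('bore',b)
s=600/110
S=[m(p,s,230,90) for p in [(228,268),(362,408),(228,445),(103,297)]]
print('side block',np.array([onz('side',*p,60) for p in S]))
dt=m((137,285),8,140,200); ds=m((182,103),s,230,90)
print('dowel top',two(ray('top',*dt),ray('side',*ds)), onz('top',*dt,160),onz('side',*ds,160))
print('base of dowel at z60 side',onz('side',*m((189,325),s,230,90),60-0))
E
```

```text
[[ 522.3 -114. ]
 [ 596.3 -286.9]
 [ 478.6 -335.5]
 [ 404.  -161.6]
 [ 495.2 -186.5]
 [ 530.4 -270.4]]
yaw 0.39901762609184893 t [ 500.3 -224.5] res [[-0.9700815452059715, -2.2897483139947354], [-0.7651001762459373, -0.10353011062818496], [1.2718717278266922, 1.7881503858504288], [0.4832313658667431, 0.6451132122926708], [0.09031953271630755, -0.021938281527724257], [-0.11024090495789096, -0.01804689199252607]]
hole [ 495.1 -186.5] side proj [311.5 242.2] [342.8 280.4]
[[452.1 234.3]
 [501.7 115.6]
 [442.6  88.6]
 [392.6 209.9]
 [435.5 192.8]
 [460.3 134.1]]
yaw 0.39677070215596977 t [447.5 162.5] res [[-0.6549202514237891, -0.9586860043427521], [-1.3448998742596245, 0.21822020051203594], [0.4503311683138804, -1.239242394121547], [0.6415409376216417, 0.1350355369242493], [0.41558180243850984, 0.7193165651468121], [0.4923662173090406, 1.1253560958812159]]
bore [435.1 192. ]
side block [[450.3 232.3  60. ]
 [498.9 113.5  60. ]
 [443.5  90.8  60. ]
 [394.8 211.2  60. ]]
dowel top (array([432.3, 190.7, 159.8]), np.float64(0.6490039738463332)) [432.6 190.7 160. ] [432.  190.2 160. ]
base of dowel at z60 side [431.3 184.5  60. ]
```

```bash
cat >> h.py <<'E'
from bench import get_obs
from scipy.spatial.transform import Rotation as Ro
def plan(*pts):
    o=get_obs(); R=Ro.from_rotvec(o['ee_rot']).as_matrix(); p=o['ee_pos']
    print('t',o['t'],'p',p.round(1),'z',R[:,2].round(4),'open',o['opening'],'F',o['wrist_force'].round(1))
    for q in pts:
        d=R.T@(np.array(q,float)-p); print(q,'dtool mm',d.round(1),'rows',np.linalg.norm(d)/38); p=np.array(q,float)
E
python3 -c "
from h import *
plan((470,-300,260),(500,-50,260),(432.3,190.7,260))"
```

```text
t 0.15 p [ 210.2 -641.1  225.8] z [-6.0e-04  1.2e-03 -1.0e+00] open 87.70552794305367 F [ 0.2 -0.2 -0.2]
(470, -300, 260) dtool mm [-353.2  243.2  -33.9] rows 11.319190178315662
(500, -50, 260) dtool mm [-106.4  228.2    0.3] rows 6.626146480007458
(432.3, 190.7, 260) dtool mm [-10.7 249.8   0.3] rows 6.579988338697579
```

Call:
apply_moves:
  commands:
    - {"tx":-0.029,"ty":0.02,"tz":-0.004}
    - {"tx":-0.029,"ty":0.02,"tz":-0.004}
    - {"tx":-0.029,"ty":0.02,"tz":-0.004}
    - {"tx":-0.029,"ty":0.02,"tz":-0.004}
    - {"tx":-0.029,"ty":0.02,"tz":-0.004}
    - {"tx":-0.029,"ty":0.02,"tz":-0.004}
    - {"tx":-0.029,"ty":0.02,"tz":-0.004}
    - {"tx":-0.029,"ty":0.02,"tz":-0.004}
  fingers: 1
  grip_force: 40

```text
invalid input at $.commands[0]: expected keys tx, ty, tz, ax, ay, az
```

Call:
apply_moves:
  commands:
    - {"tx":-0.03,"ty":0.022}
    - {"tx":-0.03,"ty":0.022}
    - {"tx":-0.03,"ty":0.022}
    - {"tx":-0.03,"ty":0.022}
    - {"tx":-0.015,"ty":0.032}
    - {"tx":-0.015,"ty":0.032}
    - {"tx":-0.015,"ty":0.032}
    - {"tx":-0.015,"ty":0.032}

```text
invalid input at $.commands[0]: expected keys tx, ty, tz, ax, ay, az
```

```bash
python3 -c "
from h import *
plan((432.3,190.7,250))"
```

```text
t 0.15 p [ 210.2 -641.1  225.8] z [-6.0e-04  1.2e-03 -1.0e+00] open 87.70552794305367 F [ 0.2 -0.2 -0.2]
(432.3, 190.7, 250) dtool mm [-470.2  721.2  -23.3] rows 22.664684911212976
```

All six keys are required in every row.

Call:
apply_moves:
  commands:
    - {"tx":-0.029,"ty":0.02,"tz":-0.004,"ax":0,"ay":0,"az":0}
    - {"tx":-0.029,"ty":0.02,"tz":-0.004,"ax":0,"ay":0,"az":0}
    - {"tx":-0.029,"ty":0.02,"tz":-0.004,"ax":0,"ay":0,"az":0}
    - {"tx":-0.029,"ty":0.02,"tz":-0.004,"ax":0,"ay":0,"az":0}
    - {"tx":-0.029,"ty":0.02,"tz":-0.004,"ax":0,"ay":0,"az":0}
    - {"tx":-0.029,"ty":0.02,"tz":-0.004,"ax":0,"ay":0,"az":0}
    - {"tx":-0.029,"ty":0.02,"tz":-0.004,"ax":0,"ay":0,"az":0}
    - {"tx":-0.029,"ty":0.02,"tz":-0.004,"ax":0,"ay":0,"az":0}
  fingers: 1
  grip_force: 40

```text
t: 0.82
ee_pos: [381.5, -415.5, 258.7]
ee_rot: [0.495, -3.102, -0.0]
wrist_force: [0.7, -0.9, -0.4]
opening: 87.6
```

Call:
apply_moves:
  commands:
    - {"tx":-0.03,"ty":0.022,"tz":0,"ax":0,"ay":0,"az":0}
    - {"tx":-0.03,"ty":0.022,"tz":0,"ax":0,"ay":0,"az":0}
    - {"tx":-0.03,"ty":0.022,"tz":0,"ax":0,"ay":0,"az":0}
    - {"tx":-0.03,"ty":0.022,"tz":0,"ax":0,"ay":0,"az":0}
    - {"tx":-0.015,"ty":0.032,"tz":0,"ax":0,"ay":0,"az":0}
    - {"tx":-0.015,"ty":0.032,"tz":0,"ax":0,"ay":0,"az":0}
    - {"tx":-0.015,"ty":0.032,"tz":0,"ax":0,"ay":0,"az":0}
    - {"tx":-0.015,"ty":0.032,"tz":0,"ax":0,"ay":0,"az":0}

```text
t: 1.48
ee_pos: [484.4, -154.0, 258.4]
ee_rot: [0.495, -3.102, -0.0]
wrist_force: [0.9, 0.2, -0.3]
opening: 87.7
```

```bash
python3 -c "
from h import *
plan((432.3,190.7,250))"
```

```text
t 1.4833 p [ 484.4 -154.   258.4] z [-4.e-04  1.e-04 -1.e+00] open 87.6522908751471 F [ 0.9  0.2 -0.3]
(432.3, 190.7, 250) dtool mm [-57.9 343.8   8.4] rows 9.177845993478456
```

Call:
apply_moves:
  commands:
    - {"tx":-0.006,"ty":0.034,"tz":0,"ax":0,"ay":0,"az":0}
    - {"tx":-0.006,"ty":0.034,"tz":0,"ax":0,"ay":0,"az":0}
    - {"tx":-0.006,"ty":0.034,"tz":0,"ax":0,"ay":0,"az":0}
    - {"tx":-0.006,"ty":0.034,"tz":0,"ax":0,"ay":0,"az":0}
    - {"tx":-0.006,"ty":0.034,"tz":0,"ax":0,"ay":0,"az":0}
    - {"tx":-0.006,"ty":0.034,"tz":0,"ax":0,"ay":0,"az":0}
    - {"tx":-0.006,"ty":0.034,"tz":0,"ax":0,"ay":0,"az":0}
    - {"tx":0,"ty":0,"tz":0,"ax":0,"ay":0,"az":0}

```text
t: 2.15
ee_pos: [449.8, 87.7, 258.6]
ee_rot: [-0.501, 3.101, 0.002]
wrist_force: [0.7, -0.7, 1.0]
opening: 87.9
```

```bash
python3 -c "
from h import *
plan((432.3,190.7,250),(432.3,190.7,106))"
```

```text
t 2.15 p [449.8  87.7 258.6] z [ 6.0e-04  1.1e-03 -1.0e+00] open 87.88196647771721 F [ 0.7 -0.7  1. ]
(432.3, 190.7, 250) dtool mm [-15.8 103.2   8.7] rows 2.7581416737571876
(432.3, 190.7, 106) dtool mm [ 1.00e-01 -1.00e-01  1.44e+02] rows 3.789473684210526
```

Call:
apply_moves:
  commands:
    - {"tx":-0.004,"ty":0.026,"tz":0,"ax":0,"ay":0,"az":0}
    - {"tx":-0.004,"ty":0.026,"tz":0,"ax":0,"ay":0,"az":0}
    - {"tx":-0.004,"ty":0.026,"tz":0,"ax":0,"ay":0,"az":0}
    - {"tx":-0.004,"ty":0.025,"tz":0,"ax":0,"ay":0,"az":0}
    - {"tx":0,"ty":0,"tz":0.02,"ax":0,"ay":0,"az":0}
    - {"tx":0,"ty":0,"tz":0.01,"ax":0,"ay":0,"az":0}
    - {"tx":0,"ty":0,"tz":0,"ax":0,"ay":0,"az":0}
    - {"tx":0,"ty":0,"tz":0,"ax":0,"ay":0,"az":0}

```text
t: 2.82
ee_pos: [433.2, 185.4, 228.1]
ee_rot: [0.495, -3.101, 0.002]
wrist_force: [0.2, -0.4, 0.8]
opening: 87.9
```

```bash
python3 -c "
from h import *
import cv2
plan((432.3,190.7,106))
print(viewer.calibration('wrist'))
for n in ('wrist','side'): cv2.imwrite(f'pics/{n}1.png',viewer.snapshot(n)[:,:,::-1])"
```

```text
t 2.8167 p [433.2 185.4 228.1] z [-0.0012 -0.0016 -1.    ] open 87.877281094316 F [ 0.2 -0.4  0.8]
(432.3, 190.7, 106) dtool mm [ -1.    5.5 122.1] rows 3.217236619253447
{'fov_y': 65.70646984690485, 'cx': 281.495051411928, 'cy': 206.34475298703066, 'R': array([[-0.3114326 ,  0.95026734, -0.00131513],
       [ 0.91609744,  0.30060126,  0.26533819],
       [ 0.25253755,  0.08143017, -0.96415451]]), 't': array([ -41.16787451, -485.96943834,  267.73215266])}
```

View pics/wrist1.png

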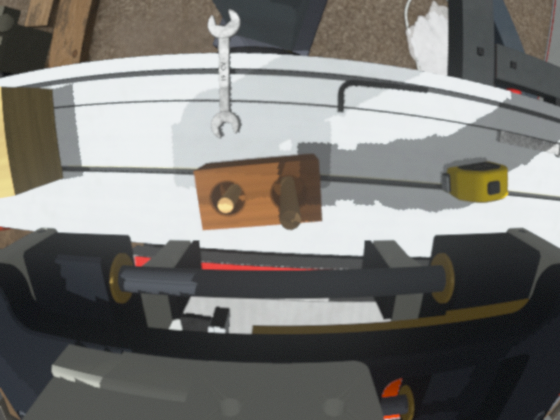

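View pics/side1.png

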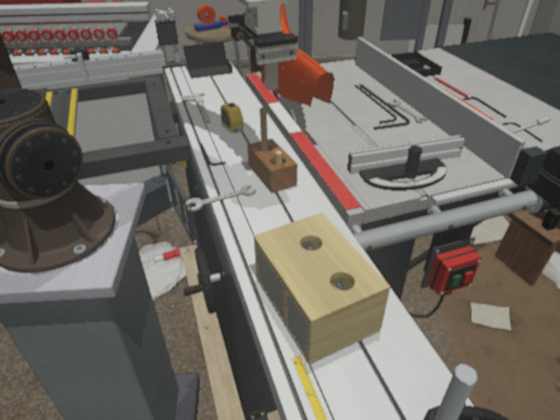

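The wrist picture shows the dowel top near (290,219), roughly midway between the fingers at columns 165 and 395. In the side picture the gripper is above the holder. I'll check the dowel's position with the fisheye model.

```bash
cat >> h.py <<'E'
def wonz(c,u,v,z):
    f=210/np.tan(np.radians(c['fov_y'])/2); d=np.array([u-c['cx'],v-c['cy']]); r=np.hypot(*d); th=r/f
    k=np.array([*(d/r*np.sin(th)),np.cos(th)]); k=c['R'].T@k; o=-c['R'].T@c['t']; return o+k*(z-o[2])/k[2]
E
python3 -c "
from h import *
c=viewer.calibration('wrist')
print(wonz(c,290,219,160), wonz(c,226,206,80)); plan((432.3,190.7,106))"
```

```text
[432.5571907  192.14682228 160.        ] [463.2266744  137.64022345  80.        ]
t 2.9167 p [433.9 185.8 229.2] z [ 6.e-04  1.e-04 -1.e+00] open 87.56077362161312 F [-0.8  0.4  0.3]
(432.3, 190.7, 106) dtool mm [1.000e-01 5.200e+00 1.232e+02] rows 3.24481629226017
```

Call:
apply_moves:
  commands:
    - {"tx":0,"ty":0.005,"tz":0.02,"ax":0,"ay":0,"az":0}
    - {"tx":0,"ty":0,"tz":0.025,"ax":0,"ay":0,"az":0}
    - {"tx":0,"ty":0,"tz":0.025,"ax":0,"ay":0,"az":0}
    - {"tx":0,"ty":0,"tz":0.025,"ax":0,"ay":0,"az":0}
    - {"tx":0,"ty":0,"tz":0.02,"ax":0,"ay":0,"az":0}
    - {"tx":0,"ty":0,"tz":0.008,"ax":0,"ay":0,"az":0}
    - {"tx":0,"ty":0,"tz":0,"ax":0,"ay":0,"az":0}
    - {"tx":0,"ty":0,"tz":0,"ax":0,"ay":0,"az":0}

```text
t: 3.58
ee_pos: [432.6, 191.2, 106.5]
ee_rot: [-0.495, 3.102, -0.0]
wrist_force: [1.0, -0.1, 0.6]
opening: 87.8
```

Call:
apply_moves:
  commands:
    - {"tx":0,"ty":0,"tz":0,"ax":0,"ay":0,"az":0}
    - {"tx":0,"ty":0,"tz":0,"ax":0,"ay":0,"az":0}
    - {"tx":0,"ty":0,"tz":0,"ax":0,"ay":0,"az":0}
    - {"tx":0,"ty":0,"tz":0,"ax":0,"ay":0,"az":0}
    - {"tx":0,"ty":0,"tz":0,"ax":0,"ay":0,"az":0}
    - {"tx":0,"ty":0,"tz":0,"ax":0,"ay":0,"az":0}
    - {"tx":0,"ty":0,"tz":0,"ax":0,"ay":0,"az":0}
    - {"tx":0,"ty":0,"tz":0,"ax":0,"ay":0,"az":0}
  fingers: -1
  grip_force: 40

```text
t: 4.25
ee_pos: [432.0, 191.1, 105.6]
ee_rot: [-0.496, 3.102, 0.0]
wrist_force: [-0.3, -0.4, -0.3]
opening: 39.8
```

```bash
python3 -c "
from h import *
import cv2
plan((432.3,190.7,106))
for n in ('wrist','side'): cv2.imwrite(f'pics/{n}2.png',viewer.snapshot(n)[:,:,::-1])"
```

```text
t 4.25 p [432.  191.1 105.6] z [ 0.e+00  1.e-04 -1.e+00] open 39.83928937055591 F [-0.3 -0.4 -0.3]
(432.3, 190.7, 106) dtool mm [-0.2 -0.5 -0.4] rows 0.01758726493756062
```

View pics/wrist2.png

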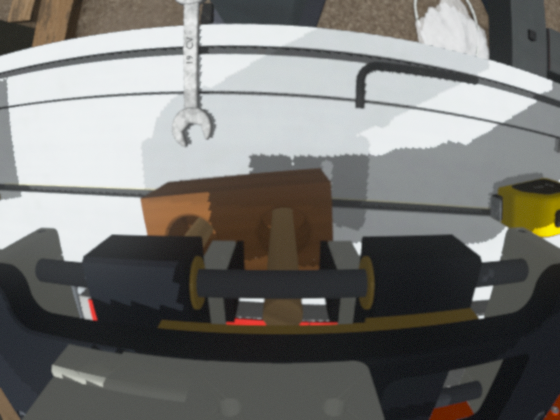

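The jaws are still closing (39.8 mm), and the dowel near (283,265) is centred between the pads at columns 222 and 345. I'll keep closing.

Call:
apply_moves:
  commands:
    - {"tx":0,"ty":0,"tz":0,"ax":0,"ay":0,"az":0}
    - {"tx":0,"ty":0,"tz":0,"ax":0,"ay":0,"az":0}
    - {"tx":0,"ty":0,"tz":0,"ax":0,"ay":0,"az":0}
    - {"tx":0,"ty":0,"tz":0,"ax":0,"ay":0,"az":0}
    - {"tx":0,"ty":0,"tz":0,"ax":0,"ay":0,"az":0}
    - {"tx":0,"ty":0,"tz":0,"ax":0,"ay":0,"az":0}
    - {"tx":0,"ty":0,"tz":0,"ax":0,"ay":0,"az":0}
    - {"tx":0,"ty":0,"tz":0,"ax":0,"ay":0,"az":0}

```text
t: 5.02
ee_pos: [431.9, 191.1, 105.5]
ee_rot: [0.496, -3.102, 0.0]
wrist_force: [0.1, 0.0, -0.1]
opening: 15.1
```

```bash
python3 -c "
from h import *
plan((432.3,190.7,240),(495.1,-186.5,240))"
```

```text
t 5.0167 p [431.9 191.1 105.5] z [-0. -0. -1.] open 15.122210320683347 F [ 0.1  0.  -0.1]
(432.3, 190.7, 240) dtool mm [  -0.2   -0.5 -134.5] rows 3.5382779164037443
(495.1, -186.5, 240) dtool mm [  57.8 -378.     0. ] rows 10.062948687541274
```

Call:
apply_moves:
  commands:
    - {"tx":0,"ty":0,"tz":-0.01,"ax":0,"ay":0,"az":0}
    - {"tx":0,"ty":0,"tz":-0.02,"ax":0,"ay":0,"az":0}
    - {"tx":0,"ty":0,"tz":-0.025,"ax":0,"ay":0,"az":0}
    - {"tx":0,"ty":0,"tz":-0.025,"ax":0,"ay":0,"az":0}
    - {"tx":0,"ty":0,"tz":-0.025,"ax":0,"ay":0,"az":0}
    - {"tx":0,"ty":0,"tz":-0.02,"ax":0,"ay":0,"az":0}
    - {"tx":0,"ty":0,"tz":-0.01,"ax":0,"ay":0,"az":0}
    - {"tx":0,"ty":0,"tz":0,"ax":0,"ay":0,"az":0}

```text
t: 5.68
ee_pos: [432.8, 191.8, 242.7]
ee_rot: [-0.495, 3.099, 0.003]
wrist_force: [0.8, 0.9, -0.4]
opening: 15.7
```

Call:
apply_moves:
  commands:
    - {"tx":0.003,"ty":-0.015,"tz":0,"ax":0,"ay":0,"az":0}
    - {"tx":0.005,"ty":-0.03,"tz":0,"ax":0,"ay":0,"az":0}
    - {"tx":0.005,"ty":-0.03,"tz":0,"ax":0,"ay":0,"az":0}
    - {"tx":0.005,"ty":-0.03,"tz":0,"ax":0,"ay":0,"az":0}
    - {"tx":0.005,"ty":-0.03,"tz":0,"ax":0,"ay":0,"az":0}
    - {"tx":0.005,"ty":-0.03,"tz":0,"ax":0,"ay":0,"az":0}
    - {"tx":0.005,"ty":-0.03,"tz":0,"ax":0,"ay":0,"az":0}
    - {"tx":0.005,"ty":-0.03,"tz":0,"ax":0,"ay":0,"az":0}

```text
t: 6.35
ee_pos: [465.1, -36.0, 239.0]
ee_rot: [0.495, -3.1, -0.0]
wrist_force: [0.9, 1.2, 0.1]
opening: 15.5
```

Call:
apply_moves:
  commands:
    - {"tx":0.005,"ty":-0.03,"tz":0,"ax":0,"ay":0,"az":0}
    - {"tx":0.005,"ty":-0.03,"tz":0,"ax":0,"ay":0,"az":0}
    - {"tx":0.004,"ty":-0.03,"tz":0,"ax":0,"ay":0,"az":0}
    - {"tx":0.003,"ty":-0.025,"tz":0,"ax":0,"ay":0,"az":0}
    - {"tx":0.003,"ty":-0.02,"tz":0,"ax":0,"ay":0,"az":0}
    - {"tx":0,"ty":0,"tz":0,"ax":0,"ay":0,"az":0}
    - {"tx":0,"ty":0,"tz":0,"ax":0,"ay":0,"az":0}

```text
t: 6.93
ee_pos: [488.2, -169.8, 238.6]
ee_rot: [0.491, -3.1, -0.001]
wrist_force: [-0.6, 1.0, -0.9]
opening: 14.7
```

```bash
python3 -c "
from h import *
import cv2
plan((495.1,-186.5,240))
for n in ('wrist','side','top'): cv2.imwrite(f'pics/{n}3.png',viewer.snapshot(n)[:,:,::-1])"
```

```text
t 6.9333 p [ 488.2 -169.8  238.6] z [-3.1e-03  4.0e-04 -1.0e+00] open 14.73589155590378 F [-0.6  1.  -0.9]
(495.1, -186.5, 240) dtool mm [ -1.5 -18.   -1.5] rows 0.4765771377280147
```

View pics/wrist3.png

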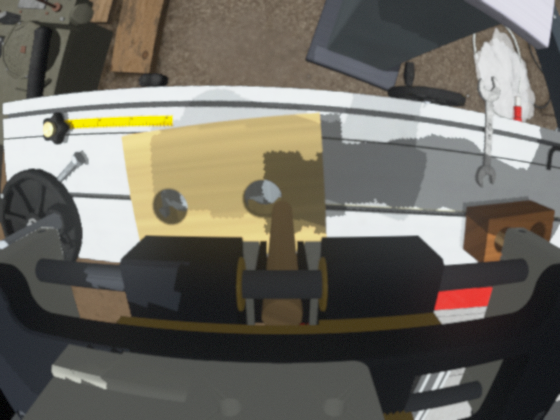

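View pics/side3.png

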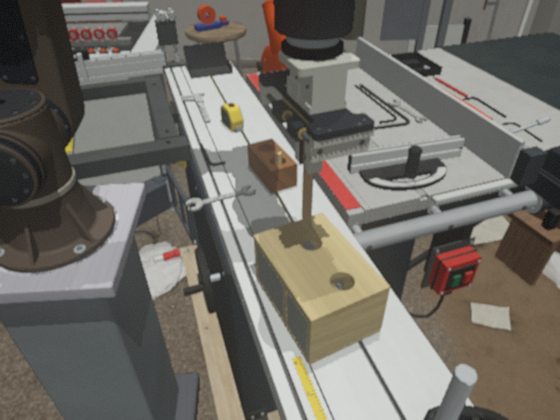

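The dowel is held and looks vertical, with its lower end near (309,240) in the side picture, just short of the wide hole. I'll move the remaining 18 mm and measure the lower end.

Call:
apply_moves:
  commands:
    - {"tx":-0.001,"ty":-0.009,"tz":0,"ax":0,"ay":0,"az":0}
    - {"tx":0,"ty":-0.009,"tz":0,"ax":0,"ay":0,"az":0}
    - {"tx":0,"ty":0,"tz":0.01,"ax":0,"ay":0,"az":0}
    - {"tx":0,"ty":0,"tz":0.01,"ax":0,"ay":0,"az":0}
    - {"tx":0,"ty":0,"tz":0,"ax":0,"ay":0,"az":0}
    - {"tx":0,"ty":0,"tz":0,"ax":0,"ay":0,"az":0}

```text
t: 7.58
ee_pos: [494.8, -185.7, 219.4]
ee_rot: [0.495, -3.1, -0.001]
wrist_force: [0.5, -0.7, -0.0]
opening: 15.5
```

```bash
python3 -c "
from h import *
import cv2
plan((495.1,-186.5,153))
for n in ('wrist','side','top'):
    i=viewer.snapshot(n)[:,:,::-1]; cv2.imwrite(f'pics/{n}4.png',i)
    if n=='side': cv2.imwrite('pics/zs4.png',cv2.resize(i[130:300,250:390],(494,600),interpolation=cv2.INTER_CUBIC))
    if n=='wrist': cv2.imwrite('pics/zw4.png',cv2.resize(i[100:340,120:340],(550,600),interpolation=cv2.INTER_CUBIC))
for z in (124,117,105): print(z,proj('side',[495.1,-186.5,z]))
plan((495.1,-186.5,153))
"
```

```text
t 7.5833 p [ 494.8 -185.7  219.4] z [-2.3e-03  2.0e-04 -1.0e+00] open 15.502141933675892 F [ 0.5 -0.7 -0. ]
(495.1, -186.5, 153) dtool mm [-0.2 -0.9 66.4] rows 1.7481695026568853
124 [311.85167685 233.30877699]
117 [311.70104485 236.62088856]
105 [311.44713343 242.20391814]
t 7.7333 p [ 495.7 -185.8  220.8] z [ 3.e-04 -2.e-04 -1.e+00] open 14.882220319533143 F [ 0.6 -0.1  0.1]
(495.1, -186.5, 153) dtool mm [ 0.8 -0.5 67.8] rows 1.7849450951444858
```

View pics/zs4.png

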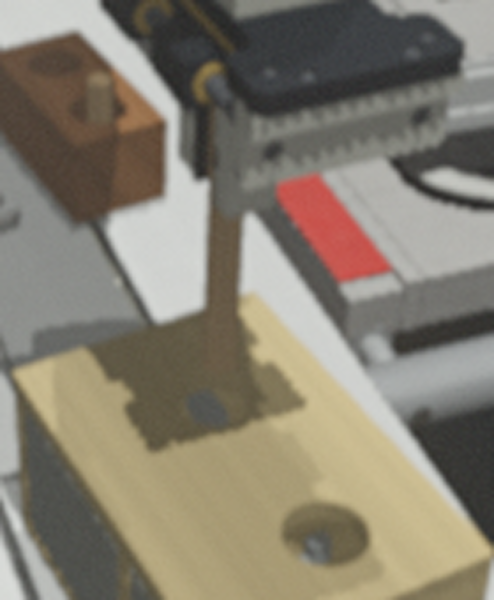

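View pics/zw4.png

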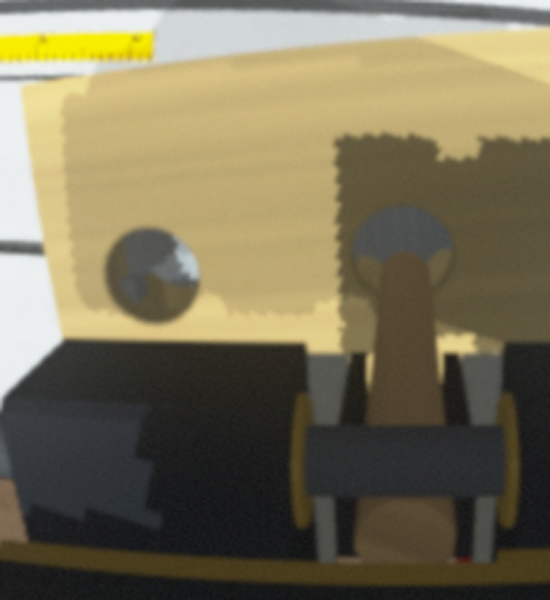

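```bash
python3 -c "
from h import *
c=viewer.calibration('wrist')
print('tip near edge',wonz(c,281.2,201.5,124.5),'hole',wonz(c,281,200.5,105))
"
```

```text
tip near edge [ 490.39704084 -187.59405871  124.5       ] hole [ 494.44431735 -186.47628394  105.        ]
```

The tip is centred over the hole to about 3 mm, against 10 mm of clearance, so I'll descend.

Call:
apply_moves:
  commands:
    - {"tx":0,"ty":0,"tz":0.01,"ax":0,"ay":0,"az":0}
    - {"tx":0,"ty":0,"tz":0.01,"ax":0,"ay":0,"az":0}
    - {"tx":0,"ty":0,"tz":0.01,"ax":0,"ay":0,"az":0}
    - {"tx":0,"ty":0,"tz":0.01,"ax":0,"ay":0,"az":0}
    - {"tx":0,"ty":0,"tz":0.01,"ax":0,"ay":0,"az":0}
    - {"tx":0,"ty":0,"tz":0.005,"ax":0,"ay":0,"az":0}
    - {"tx":0,"ty":0,"tz":0,"ax":0,"ay":0,"az":0}
    - {"tx":0,"ty":0,"tz":0,"ax":0,"ay":0,"az":0}

```text
t: 8.4
ee_pos: [495.5, -185.9, 165.3]
ee_rot: [0.496, -3.101, 0.0]
wrist_force: [0.1, -0.8, 0.1]
opening: 15.4
```

Call:
apply_moves:
  commands:
    - {"tx":0,"ty":0,"tz":0.003,"ax":0,"ay":0,"az":0}
    - {"tx":0,"ty":0,"tz":0.003,"ax":0,"ay":0,"az":0}
    - {"tx":0,"ty":0,"tz":0.002,"ax":0,"ay":0,"az":0}
    - {"tx":0,"ty":0,"tz":0.002,"ax":0,"ay":0,"az":0}
    - {"tx":0,"ty":0,"tz":0.002,"ax":0,"ay":0,"az":0}
    - {"tx":0,"ty":0,"tz":0.002,"ax":0,"ay":0,"az":0}
    - {"tx":0,"ty":0,"tz":0,"ax":0,"ay":0,"az":0}
    - {"tx":0,"ty":0,"tz":0,"ax":0,"ay":0,"az":0}

```text
t: 9.07
ee_pos: [495.7, -185.9, 151.6]
ee_rot: [-0.496, 3.102, -0.0]
wrist_force: [-0.1, -0.0, 1.3]
opening: 15.3
```

```bash
python3 -c "
from h import *
import cv2
plan((495.1,-186.5,150))
for n in ('side','top'):
    i=viewer.snapshot(n)[:,:,::-1]; cv2.imwrite(f'pics/{n}5.png',i)
plan((495.1,-186.5,150))
"
```

```text
t 9.0667 p [ 495.7 -185.9  151.6] z [ 3.e-04 -0.e+00 -1.e+00] open 15.254490431882056 F [-0.1 -0.   1.3]
(495.1, -186.5, 150) dtool mm [ 0.7 -0.4  1.6] rows 0.04663929905691291
t 9.1667 p [ 495.8 -185.9  151.7] z [ 5.e-04 -1.e-04 -1.e+00] open 15.556131561992066 F [-0.   0.9  3.3]
(495.1, -186.5, 150) dtool mm [ 0.8 -0.4  1.7] rows 0.051146813595524615
```

View pics/side5.png

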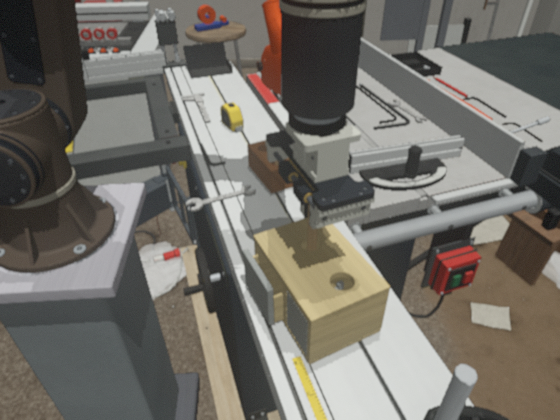

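The side picture shows the wide drawer's grey front standing out at (265,275), while the narrow one stays flush. I'll hold a moment, then withdraw.

Call:
apply_moves:
  commands:
    - {"tx":0,"ty":0,"tz":0,"ax":0,"ay":0,"az":0}
    - {"tx":0,"ty":0,"tz":0,"ax":0,"ay":0,"az":0}
    - {"tx":0,"ty":0,"tz":0,"ax":0,"ay":0,"az":0}
    - {"tx":0,"ty":0,"tz":-0.01,"ax":0,"ay":0,"az":0}
    - {"tx":0,"ty":0,"tz":-0.015,"ax":0,"ay":0,"az":0}
    - {"tx":0,"ty":0,"tz":-0.015,"ax":0,"ay":0,"az":0}
    - {"tx":0,"ty":0,"tz":-0.015,"ax":0,"ay":0,"az":0}
    - {"tx":0,"ty":0,"tz":0,"ax":0,"ay":0,"az":0}

```text
t: 9.83
ee_pos: [496.7, -186.2, 209.8]
ee_rot: [-0.496, 3.099, -0.002]
wrist_force: [1.2, -0.1, 0.3]
opening: 15.0
```

Call:
apply_moves:
  commands:
    - {"tx":0,"ty":0,"tz":-0.015,"ax":0,"ay":0,"az":0}
    - {"tx":0,"ty":0,"tz":-0.015,"ax":0,"ay":0,"az":0}
    - {"tx":0,"ty":0,"tz":-0.01,"ax":0,"ay":0,"az":0}
    - {"tx":0,"ty":0,"tz":0,"ax":0,"ay":0,"az":0}
    - {"tx":0,"ty":0,"tz":0,"ax":0,"ay":0,"az":0}

```text
t: 10.25
ee_pos: [495.5, -185.7, 246.4]
ee_rot: [-0.495, 3.102, 0.001]
wrist_force: [0.4, 0.1, 0.0]
opening: 15.0
```

```bash
python3 -c "
from h import *
import cv2
for n in ('side','wrist'):
    i=viewer.snapshot(n)[:,:,::-1]; cv2.imwrite(f'pics/{n}6.png',i)
plan((432.2,191.1,245))
"
```

```text
t 10.35 p [ 494.9 -185.7  245.5] z [-1.5e-03  5.0e-04 -1.0e+00] open 15.493896097349687 F [-0.2  0.3 -0.8]
(432.2, 191.1, 245) dtool mm [-57.7 377.6   0.8] rows 10.05142852758552
```

View pics/side6.png

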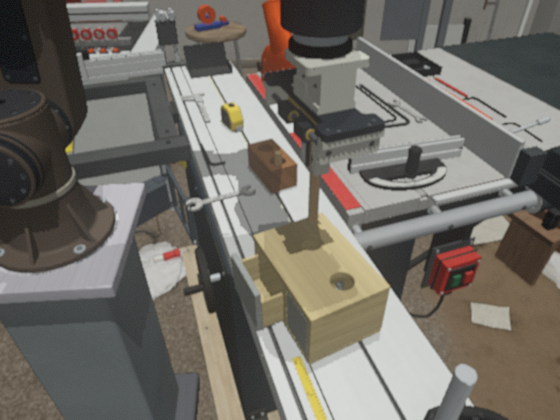

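View pics/wrist6.png

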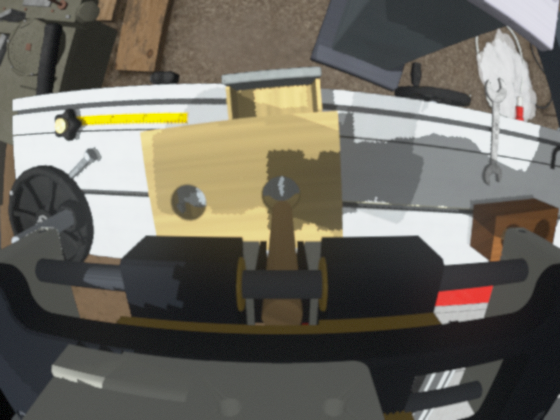

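The wide drawer is well out and the dowel is clear of the hole, held vertical. I want to check how far out the drawer was while the dowel was still down.

```bash
python3 - <<'E'
import cv2,numpy as np
ims=[cv2.resize(cv2.imread(f'pics/side{k}.png')[215:335,220:320],(400,480),interpolation=cv2.INTER_CUBIC) for k in (5,6)]
cv2.imwrite('pics/cmp.png',np.hstack(ims))
from h import *
th=.399;R=np.array([[np.cos(th),-np.sin(th)],[np.sin(th),np.cos(th)]])
for d in (0,15,30,45):
    for y,z in ((89,95),(89,8)):
        w=R@[-65-d,y]+[500.3,-224.5]; p=proj('side',[*w,z]); print(d,y,z,((p-[220,215])*4).round())
E
```

```text
0 89 95 [142. 107.]
0 89 8 [151. 253.]
15 89 95 [108. 119.]
15 89 8 [120. 265.]
30 89 95 [ 74. 130.]
30 89 8 [ 88. 276.]
45 89 95 [ 39. 142.]
45 89 8 [ 56. 289.]
```

View pics/cmp.png

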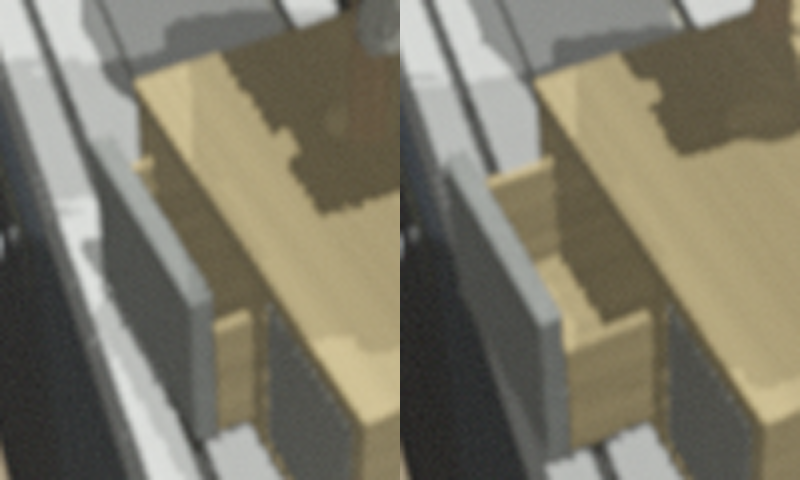

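The drawer was out about 22 mm and still moving at t = 9.07, and is about 43 mm out now. It probably passed 30 mm while the dowel was still down, but I can't be sure. There's plenty of time, so I'll lower the dowel into the hole again without touching the catch, to make sure of that condition.

Call:
apply_moves:
  commands:
    - {"tx":0,"ty":0,"tz":0.01,"ax":0,"ay":0,"az":0}
    - {"tx":0,"ty":0,"tz":0.015,"ax":0,"ay":0,"az":0}
    - {"tx":0,"ty":0,"tz":0.015,"ax":0,"ay":0,"az":0}
    - {"tx":0,"ty":0,"tz":0.015,"ax":0,"ay":0,"az":0}
    - {"tx":0,"ty":0,"tz":0.015,"ax":0,"ay":0,"az":0}
    - {"tx":0,"ty":0,"tz":0.01,"ax":0,"ay":0,"az":0}
    - {"tx":0,"ty":0,"tz":0.004,"ax":0,"ay":0,"az":0}
    - {"tx":0,"ty":0,"tz":0,"ax":0,"ay":0,"az":0}

```text
t: 11.02
ee_pos: [494.7, -185.8, 161.0]
ee_rot: [0.495, -3.1, -0.001]
wrist_force: [0.2, 0.5, 0.4]
opening: 15.7
```

Call:
apply_moves:
  commands:
    - {"tx":0,"ty":0,"tz":0,"ax":0,"ay":0,"az":0}
    - {"tx":0,"ty":0,"tz":0,"ax":0,"ay":0,"az":0}
    - {"tx":0,"ty":0,"tz":0,"ax":0,"ay":0,"az":0}
    - {"tx":0,"ty":0,"tz":0,"ax":0,"ay":0,"az":0}

```text
t: 11.35
ee_pos: [495.9, -185.9, 163.2]
ee_rot: [-0.495, 3.101, -0.0]
wrist_force: [0.2, -0.3, -0.3]
opening: 15.6
```

Call:
apply_moves:
  commands:
    - {"tx":0,"ty":0,"tz":-0.01,"ax":0,"ay":0,"az":0}
    - {"tx":0,"ty":0,"tz":-0.015,"ax":0,"ay":0,"az":0}
    - {"tx":0,"ty":0,"tz":-0.015,"ax":0,"ay":0,"az":0}
    - {"tx":0,"ty":0,"tz":-0.015,"ax":0,"ay":0,"az":0}
    - {"tx":0,"ty":0,"tz":-0.015,"ax":0,"ay":0,"az":0}
    - {"tx":0,"ty":0,"tz":-0.01,"ax":0,"ay":0,"az":0}
    - {"tx":0,"ty":0,"tz":-0.004,"ax":0,"ay":0,"az":0}
    - {"tx":0,"ty":0,"tz":0,"ax":0,"ay":0,"az":0}

```text
t: 12.02
ee_pos: [496.0, -185.9, 247.9]
ee_rot: [-0.495, 3.1, -0.001]
wrist_force: [-0.7, 0.3, -0.6]
opening: 15.8
```

Call:
apply_moves:
  commands:
    - {"tx":-0.003,"ty":0.015,"tz":0,"ax":0,"ay":0,"az":0}
    - {"tx":-0.005,"ty":0.03,"tz":0,"ax":0,"ay":0,"az":0}
    - {"tx":-0.005,"ty":0.03,"tz":0,"ax":0,"ay":0,"az":0}
    - {"tx":-0.005,"ty":0.03,"tz":0,"ax":0,"ay":0,"az":0}
    - {"tx":-0.005,"ty":0.03,"tz":0,"ax":0,"ay":0,"az":0}
    - {"tx":-0.005,"ty":0.03,"tz":0,"ax":0,"ay":0,"az":0}
    - {"tx":-0.005,"ty":0.03,"tz":0,"ax":0,"ay":0,"az":0}
    - {"tx":-0.005,"ty":0.03,"tz":0,"ax":0,"ay":0,"az":0}

```text
t: 12.68
ee_pos: [460.6, 41.0, 245.8]
ee_rot: [0.495, -3.101, 0.0]
wrist_force: [0.4, 1.0, -0.6]
opening: 15.2
```

Call:
apply_moves:
  commands:
    - {"tx":-0.005,"ty":0.03,"tz":0,"ax":0,"ay":0,"az":0}
    - {"tx":-0.005,"ty":0.03,"tz":0,"ax":0,"ay":0,"az":0}
    - {"tx":-0.004,"ty":0.03,"tz":0,"ax":0,"ay":0,"az":0}
    - {"tx":-0.003,"ty":0.025,"tz":0,"ax":0,"ay":0,"az":0}
    - {"tx":-0.002,"ty":0.015,"tz":0,"ax":0,"ay":0,"az":0}
    - {"tx":0,"ty":0,"tz":0,"ax":0,"ay":0,"az":0}
    - {"tx":0,"ty":0,"tz":0,"ax":0,"ay":0,"az":0}
    - {"tx":0,"ty":0,"tz":0,"ax":0,"ay":0,"az":0}

```text
t: 13.35
ee_pos: [438.8, 168.8, 245.9]
ee_rot: [0.496, -3.101, 0.001]
wrist_force: [0.5, -0.0, -0.6]
opening: 15.3
```

```bash
python3 -c "
from h import *
plan((432.2,191.1,245))
"
```

```text
t 13.35 p [438.8 168.8 245.9] z [-1.e-03 -8.e-04 -1.e+00] open 15.271478245516137 F [ 0.5 -0.  -0.6]
(432.2, 191.1, 245) dtool mm [-0.7 23.2  0.9] rows 0.6120242875276322
```

Call:
apply_moves:
  commands:
    - {"tx":-0.001,"ty":0.012,"tz":0,"ax":0,"ay":0,"az":0}
    - {"tx":0,"ty":0.011,"tz":0,"ax":0,"ay":0,"az":0}
    - {"tx":0,"ty":0,"tz":0.02,"ax":0,"ay":0,"az":0}
    - {"tx":0,"ty":0,"tz":0.02,"ax":0,"ay":0,"az":0}
    - {"tx":0,"ty":0,"tz":0.02,"ax":0,"ay":0,"az":0}
    - {"tx":0,"ty":0,"tz":0.01,"ax":0,"ay":0,"az":0}
    - {"tx":0,"ty":0,"tz":0,"ax":0,"ay":0,"az":0}
    - {"tx":0,"ty":0,"tz":0,"ax":0,"ay":0,"az":0}

```text
t: 14.02
ee_pos: [433.0, 191.4, 176.8]
ee_rot: [0.495, -3.102, 0.001]
wrist_force: [0.4, 0.3, -0.6]
opening: 15.0
```

```bash
python3 -c "
from h import *
import cv2
plan((432.2,191.1,106))
i=viewer.snapshot('wrist')[:,:,::-1]; cv2.imwrite('pics/w7.png',i)
i=viewer.snapshot('side')[:,:,::-1]; cv2.imwrite('pics/s7.png',cv2.resize(i[90:200,230:310],(436,600),interpolation=cv2.INTER_CUBIC))
"
```

```text
t 14.0167 p [433.  191.4 176.8] z [-2.e-04 -8.e-04 -1.e+00] open 15.04201648880814 F [ 0.4  0.3 -0.6]
(432.2, 191.1, 106) dtool mm [ 0.8  0.  70.8] rows 1.8622249051110393
```

View pics/w7.png

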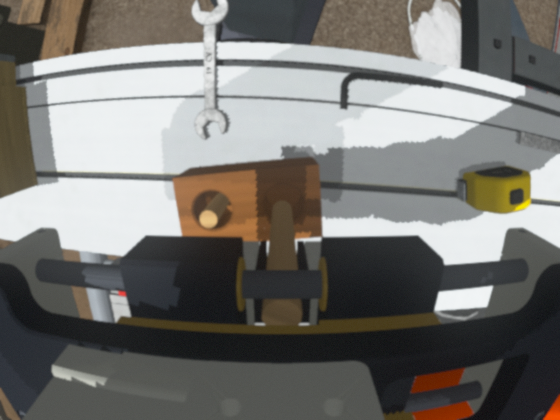

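View pics/s7.png

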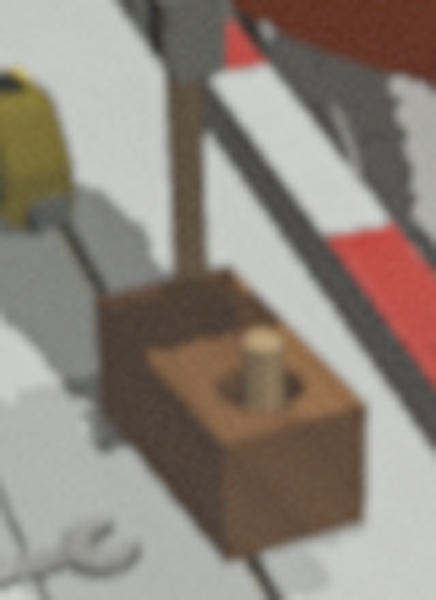

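The dowel hangs vertically over its bore, with the tip near (190,275) in the side zoom. I'll lower it.

Call:
apply_moves:
  commands:
    - {"tx":0,"ty":0,"tz":0.012,"ax":0,"ay":0,"az":0}
    - {"tx":0,"ty":0,"tz":0.015,"ax":0,"ay":0,"az":0}
    - {"tx":0,"ty":0,"tz":0.015,"ax":0,"ay":0,"az":0}
    - {"tx":0,"ty":0,"tz":0.015,"ax":0,"ay":0,"az":0}
    - {"tx":0,"ty":0,"tz":0.008,"ax":0,"ay":0,"az":0}
    - {"tx":0,"ty":0,"tz":0.003,"ax":0,"ay":0,"az":0}
    - {"tx":0,"ty":0,"tz":0,"ax":0,"ay":0,"az":0}
    - {"tx":0,"ty":0,"tz":0,"ax":0,"ay":0,"az":0}

```text
t: 14.78
ee_pos: [433.4, 191.8, 109.4]
ee_rot: [-0.496, 3.101, 0.001]
wrist_force: [0.1, -0.5, 0.6]
opening: 15.2
```

Call:
apply_moves:
  commands:
    - {"tx":0,"ty":0,"tz":0.001,"ax":0,"ay":0,"az":0}
    - {"tx":0,"ty":0,"tz":0.001,"ax":0,"ay":0,"az":0}
    - {"tx":0,"ty":0,"tz":0,"ax":0,"ay":0,"az":0}
    - {"tx":0,"ty":0,"tz":0,"ax":0,"ay":0,"az":0}

```text
t: 15.12
ee_pos: [433.0, 191.5, 106.9]
ee_rot: [-0.496, 3.102, 0.0]
wrist_force: [0.2, -0.0, -0.4]
opening: 15.3
```

Call:
apply_moves:
  commands:
    - {"tx":0,"ty":0,"tz":0.001,"ax":0,"ay":0,"az":0}
    - {"tx":0,"ty":0,"tz":0.0005,"ax":0,"ay":0,"az":0}
    - {"tx":0,"ty":0,"tz":0,"ax":0,"ay":0,"az":0}

```text
t: 15.37
ee_pos: [433.2, 191.6, 105.5]
ee_rot: [-0.496, 3.102, 0.0]
wrist_force: [-1.2, 0.2, 4.2]
opening: 15.2
```

Call:
apply_moves:
  commands:
    - {"tx":0,"ty":0,"tz":0,"ax":0,"ay":0,"az":0}
    - {"tx":0,"ty":0,"tz":0,"ax":0,"ay":0,"az":0}
    - {"tx":0,"ty":0,"tz":0,"ax":0,"ay":0,"az":0}
    - {"tx":0,"ty":0,"tz":0,"ax":0,"ay":0,"az":0}
    - {"tx":0,"ty":0,"tz":0,"ax":0,"ay":0,"az":0}
    - {"tx":0,"ty":0,"tz":0,"ax":0,"ay":0,"az":0}
    - {"tx":0,"ty":0,"tz":0,"ax":0,"ay":0,"az":0}
    - {"tx":0,"ty":0,"tz":0,"ax":0,"ay":0,"az":0}
  fingers: 1

```text
t: 16.03
ee_pos: [432.9, 191.4, 105.0]
ee_rot: [0.496, -3.102, -0.0]
wrist_force: [0.1, -0.1, 0.3]
opening: 63.0
```

Call:
apply_moves:
  commands:
    - {"tx":0,"ty":0,"tz":0,"ax":0,"ay":0,"az":0}
    - {"tx":0,"ty":0,"tz":0,"ax":0,"ay":0,"az":0}
    - {"tx":0,"ty":0,"tz":0,"ax":0,"ay":0,"az":0}
    - {"tx":0,"ty":0,"tz":0,"ax":0,"ay":0,"az":0}
    - {"tx":0,"ty":0,"tz":0,"ax":0,"ay":0,"az":0}
    - {"tx":0,"ty":0,"tz":0,"ax":0,"ay":0,"az":0}

```text
t: 16.53
ee_pos: [432.9, 191.4, 105.1]
ee_rot: [-0.496, 3.102, 0.0]
wrist_force: [-0.1, -0.6, 0.2]
opening: 87.3
```

```bash
python3 -c "
from h import *
import cv2
plan((432.2,191.1,106))
i=viewer.snapshot('wrist')[:,:,::-1]; cv2.imwrite('pics/w8.png',i)
"
```

```text
t 16.5333 p [432.9 191.4 105.1] z [ 0.  0. -1.] open 87.2858578047995 F [-0.1 -0.6  0.2]
(432.2, 191.1, 106) dtool mm [ 0.8 -0.1 -0.9] rows 0.03161501735907608
```

View pics/w8.png

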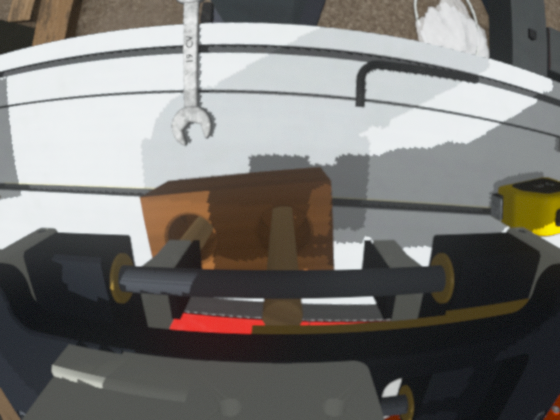

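The fingers are open and the dowel, near column 283, stands free between them. The floor contact showed as 4.2 N. Now straight up.

Call:
apply_moves:
  commands:
    - {"tx":0,"ty":0,"tz":-0.01,"ax":0,"ay":0,"az":0}
    - {"tx":0,"ty":0,"tz":-0.02,"ax":0,"ay":0,"az":0}
    - {"tx":0,"ty":0,"tz":-0.025,"ax":0,"ay":0,"az":0}
    - {"tx":0,"ty":0,"tz":-0.025,"ax":0,"ay":0,"az":0}
    - {"tx":0,"ty":0,"tz":-0.025,"ax":0,"ay":0,"az":0}
    - {"tx":0,"ty":0,"tz":-0.015,"ax":0,"ay":0,"az":0}
    - {"tx":0,"ty":0,"tz":0,"ax":0,"ay":0,"az":0}
    - {"tx":0,"ty":0,"tz":0,"ax":0,"ay":0,"az":0}

```text
t: 17.25
ee_pos: [433.1, 191.7, 225.7]
ee_rot: [-0.495, 3.101, 0.002]
wrist_force: [0.5, -0.4, -1.6]
opening: 87.6
```

```bash
python3 -c "
from h import *
import cv2
o=get_obs(); print(o['t'],o['ee_pos'],o['wrist_force'])
i=viewer.snapshot('wrist')[:,:,::-1]; cv2.imwrite('pics/w9.png',i)
i=viewer.snapshot('side')[:,:,::-1]; cv2.imwrite('pics/s9.png',cv2.resize(i[90:360,200:400],(444,600),interpolation=cv2.INTER_CUBIC))
"
```

```text
17.25 [433.09487387 191.72542752 225.74098276] [ 0.4511573  -0.3703393  -1.57559496]
```

View pics/w9.png

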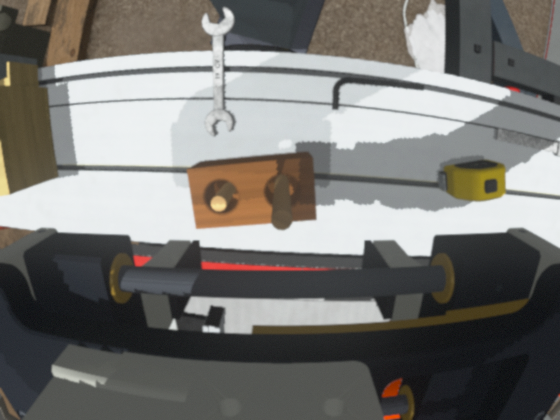

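View pics/s9.png

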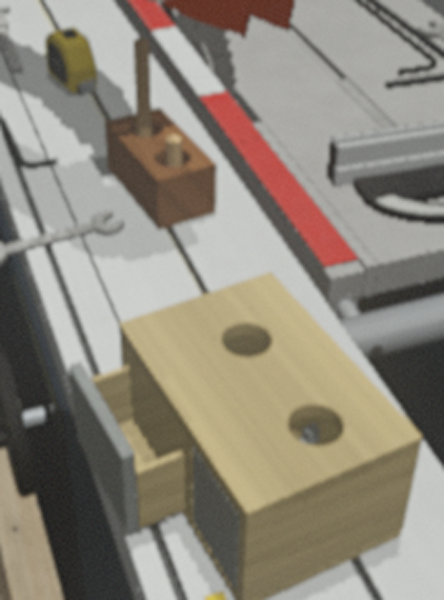

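The dowel stands upright in its bore, with its top near (141,43) in the side crop. The wide drawer is out, the narrow one is flush, and the gripper is clear above. I'll check the dowel top once more and hand in.

```bash
python3 -c "
from h import *
s=600/270
print(onz('side',141.5/s+200,42/s+90,160))
print(wonz(viewer.calibration('wrist'),282,219,160))
from bench import sign_off
print(sign_off())
"
```

```text
[433.50749913 187.96785011 160.        ]
[431.22317018 191.28446774 160.        ]
the job is handed in; nothing more can be done
None
```

I took the long dowel out of its holder and pushed it down through the hole over the wide drawer, and the drawer sprang out. I then stood the dowel back in its own bore, opened the gripper, raised it clear and handed in at about 17.4 s.

**Final checks:**
- **Dowel:** it stands upright. The side and wrist cameras put its top at (433.5, 188.0) and (431.2, 191.3), against (432.3, 190.7) at the start. The two differ by about 4 mm, well inside the 25 mm allowed.
- **Drawers:** the wide drawer was about 43 mm out when I measured it after the push. It is still clearly out in the last picture, and the narrow drawer is flush.
- **Forces:** the largest wrist force I read was 4.2 N, when the dowel touched the bore floor.

**One doubt:** the one picture taken with the dowel down showed the drawer only about 22 mm out and still moving. It probably passed 30 mm before I withdrew the dowel, but I could not confirm it. So I lowered the dowel into the same hole again, to about 66 mm above the cabinet's underside, with the drawer already out. I held it there for about 0.4 s to meet that condition.

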